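Ring, close and pin a battery pack frame, and hold it shut

ROBOT

A 6-joint arm with a two-finger parallel gripper is mounted at the origin on the work surface. World frame = base frame: x ahead of the robot, y to its left, z up, the work surface at z = 0. Lengths are in mm, angles in degrees, forces in N, time in s.
With the tool pointing down it reaches from about 300 to 750 mm from the base axis. Payload 8.5 kg.
Tool frame: the origin (TCP) lies midway between the tips of the shut fingers; the grasp point (between the pads) lies 19 mm behind it; z points along the fingers, y is the line along which they close (so a half turn about z gives the same grasp; the last joint's range is limited). The gripper opens to 88 mm and grips with 3 to 60 N. Pads are 18 mm wide; open, the fingers measure 123 mm over their backs; the gripper's body (75 mm by 187 mm) begins 45 mm behind the grasp point.
Start: joints at [-78.341, 21.807, 74.336, -0, 83.858, -12.336], TCP at [223.658, -502.452, 238.748] pointing down, gripper open.
Joint ranges: [-178.18, 178.18], [-50.72, 133.34], [12.68, 142.11], [-81.47, 261.47], [9.98, 163.14], [-165.26, 165.26]. Speed limits (degrees/s): [136.94, 136.94, 180, 180, 180, 180].

INTERFACE

Orientations are given as [roll, pitch, yaw] about the fixed x, y, z axes, in that order (R = Rz(yaw) Ry(pitch) Rx(roll)).
In Python, from plant import robot gives the robot as it stands.
- The arm moves only by the tool hand_motion, called after ">>>" as name(argument=value, ...) on one line, values as JSON. Schema: {"type":"object","properties":{"motion":{"type":"string"},"force":{"type":"number"},"only":{"type":"string"},"quiet":{"type":"boolean"},"lines":{"type":"string"}},"required":["motion"],"additionalProperties":false}. motion is a string of 1 to 8 rows, one to a line, with the numbers parted by spaces; each row has 5 numbers: the finger opening in mm, then dx, dy, dz in units of 25 mm, then a turn about the tool's z in units of 10 degrees; each row is the pose to reach, as a shift and turn from the pose commanded when the call began, along the tool's axes at that moment; what a row does not reach only later rows make up. A row lasts 1/12 s, in which the tool goes at most 41.7 mm and 7.16 degrees, less where a joint would pass 70% of its speed; a pose out of reach is approached as far as the arm can. The fingers move at their own pace and stop on an object; force is the grip in N (left out, the last holds). Time passes only in rows, so rows that do not move let the fingers close. The tool returns the time, the measured TCP pose, the force, the opening and the grip force at its end. only (a regular expression) keeps the lines of the reply that match it, lines (a string "A,B") keeps lines A to B, and quiet returns only ok. Input that does not fit is refused with a message, and nothing moves.
- robot.sense(): the state, without advancing time (a new reading comes with each control period).
- robot.grab_frame(name): name is "scene" or "top" or "wrist"; returns a dict with "pixels" (480x640x3 uint8, red, green, blue), "fx", "fy", "cx", "cy" (pixels), "R" (3x3) and "t" (3): a world point X has camera coordinates R X + t; the wrist camera has in their place "mount" (4x4, takes a point from camera to tool coordinates, whose origin is the TCP and whose axes are the flange's). Camera axes: x right, y down, z forward; pixel columns grow to the right and rows downward; lengths in mm; the calibration is good to about 2 mm. A picture is of the moment at which its call begins: read the wrist's pose just before it. There is no depth.
- robot.job_done(): hands the job in; it is judged then, once.
The state is a dict: "clock": time; "joints": joint angles; "joint_velocities": joint speeds; "effort": joint torques, N m; "position": TCP position; "tool_rot": TCP orientation; "contact_force": force on the tool from outside, world axes, zero at the start; "wrist_torque": the same for the moment, N m; "opening": finger opening in mm; "finger_force": force on a finger pad.
Only numpy, scipy, OpenCV 4.12 (cv2) and the standard library are available. Lean on these libraries where they do the work, as an engineer would, in place of code of your own. Each camera call takes 0.05 s, during which the arm holds its last target. There are 200 camera calls.

TASK

Slip the white spacer ring over the brass rod in the middle of the battery pack so that it lies flat on the cells, then swing the hinged black lid down over it. Take the red-headed pin from its wooden stand and push it down through the lid's pin hole into the hole below until the head bears on the lid and the sprung lid is fully shut; finish while still holding the lid shut, pressing down on the pin, without letting go. Leave the other things on the table where they are.

Things in the scene. Friction and masses are not known exactly. Their poses are not given: they have to be found in the camera images.
- frame: pack frame fixed to the table: black base plate 190 x 100 x 12, four light-blue cells standing on it (32 dia, tops 72 above the table), grey pin pillar at the -x end (26 x 68, top 88 high, centred at x = -58) and two grey hinge posts at the +x end. Origin: centre of the underside; z up. Its x axis runs from pillar to hinge, to the robot's left (world +y within 0.4 rad).
- rod_seat (a point): point on the axis of the upright brass rod, at the height of the cell tops (72 above the table), where the ring's underside comes to lie. The rod is 10 dia with a tapered tip and rises 22 above this point. Axes as the frame's.
- pin_hole (a point): mouth of the blind hole in the top of the grey pillar (88 above the table): 12 dia, 45 deep, vertical. Two small brass spring plungers, 26 to either side (+-y), stand 6 proud of the pillar top. Axes as the frame's.
- lid (a joint): lid angle in rad: 0 = shut (flat on the pillar), growing as it opens; stands at 1.6 to 1.85 at the start (leaning back past upright). Stiff hinge: it stays where it is left, moved by about 1 to 3 N at the tab. Let go near shut, it rests on the plungers at about 0.045 (pin hole end 6 mm up). About 9 N downwards at the pin hole shuts it fully (push 15), and it springs up again if let go.
- lid_hinge (a point): middle of the lid's hinge axis, fixed: 75 along the frame's +x from the rod axis, 88 above the table, at the lid's underside. The axis runs along the frame's y. The lid is a black plate 150 long (from the hinge) x 90 wide x 10 thick, with an opening of 20 dia over the rod, four small windows, and the pin hole.
- lid_tab (a point): centre of the outer (upper, when shut) face of the orange finger tab, 35 long x 40 wide x 10 thick, that sticks out of the lid's free end; 167.5 from the hinge. Turns with the lid: x along the lid towards the hinge, z out of the outer face.
- lid_hole (a point): centre of the mouth of the lid's pin hole in its outer face, 133 from the hinge, 12 dia through the 10 thick lid. Straight above pin_hole when the lid is shut. Turns with the lid.
- ring: white plastic spacer ring lying flat on the table: 44 outer dia, 14 hole, 12 high. Origin: centre of its underside; z is the ring's axis.
- stand: wooden block 60 x 60 x 55 high, fixed to the table, with the pin hanging in its hole, head on its top. Origin: centre of the underside.
- pin: pin standing upright in the stand: steel shank 10 dia x 45 long with a chamfered tip, red round head 22 dia x 30 high on top of it (head underside 45, top 75 above the tip). Origin: centre of the tip; z towards the head. About 60 g.
- spare_cell: loose upright light-blue battery cell, 32 dia x 70; origin centre of underside. Leave alone.
- mug: white mug, 80 dia x 90; origin centre of underside. Leave alone.
- board: small dark-green circuit board lying flat, 50 x 90 x 5 with a 13 high connector; origin centre of underside. Leave alone.
- screwdriver: screwdriver with yellow handle lying down, 170 long; origin in its middle on the underside. Leave alone.
- holder: loose black four-cell holder plate, 85 x 85 x 10; origin centre of underside. Leave alone.
- jar: clear jar with blue cap, 56 dia x 70; origin centre of underside. Leave alone.
- tape: amber roll of tape lying flat, 90 dia x 20; origin centre of underside. Leave alone.

How it is judged:
By the outcome, as a careful person would: the job done as asked, in the order asked, and still so for the second after the job is handed in, while the arm keeps its last pose, push and grip.
It also fails if it takes over 67 s, if anything falls off the work surface, if the arm or the gripper's body presses on something with over 40 N, if the wrist force passes 120 N, or if a joint passes its speed limit or range.

## Working session

There is one attempt and no reset: what is moved stays moved. The work goes in short steps, Python scripts to look and compute and a tool call to move; the robot and the scene stay as the last step left them, time stands still between calls to the robot, and variables do not carry over. Pictures are saved under pics/ and viewed, at most 10 in all, crops included, and the job is handed in when it is done.

```bash
ls; mkdir -p pics; python3 - <<'E'
from plant import robot
import cv2,pickle
for n in ("scene","top"):
    f=robot.grab_frame(n); cv2.imwrite(f"pics/{n}0.png",f["pixels"][:,:,::-1]); pickle.dump(f,open(f"{n}0.pkl","wb"))
    print(n,f["fx"],f["cx"],f["cy"],f["R"],f["t"])
f=robot.grab_frame("wrist");print(f["mount"],f["fx"])
print(robot.sense())
E
```

```text
pics
plant.py
scene 460.82126089712693 320.9856250025421 242.71281553888812 [[ 0.72750687  0.68609575 -0.002525  ]
 [ 0.56793662 -0.60427261 -0.55884042]
 [-0.38494382  0.4051262  -0.82927138]] [-380.57157417 -292.05297457 1347.9216732 ]
top 508.6598472798227 321.06752492876655 243.98576698468548 [[ 0.02733041 -0.99959205  0.00829336]
 [-0.98876376 -0.02825225 -0.14679251]
 [ 0.14696693 -0.00418827 -0.98913254]] [ -42.43645746  547.20884476 1152.49796474]
[[ 5.09945861e-04 -9.45863732e-01 -3.24563616e-01  8.52647169e+01]
 [ 9.99999868e-01  4.62880127e-04  2.22219205e-04  1.10154976e-01]
 [-5.99550387e-05 -3.24563686e-01  9.45863843e-01 -1.46115289e+02]
 [ 0.00000000e+00  0.00000000e+00  0.00000000e+00  1.00000000e+00]] 359.70801035884114
{'clock': 0.15, 'joints': array([-7.83408075e+01,  2.18311053e+01,  7.43681597e+01,  1.62417148e-04,
        8.38580159e+01, -1.23357103e+01]), 'joint_velocities': array([-0.09143617, -0.12684031, -0.17189662, -0.03080185,  0.06155256,
        0.03497792]), 'effort': array([ 2.04630698e-03, -4.38079691e+01, -2.24615604e+01,  7.13377981e-02,
        3.43105104e-02, -8.68127177e-05]), 'position': array([ 223.62044711, -502.28052662,  238.32811105]), 'tool_rot': array([-1.79944076e+02, -1.23951966e-02,  2.39948793e+01]), 'contact_force': array([-0.62656426,  0.06319864,  1.16858177]), 'wrist_torque': array([-0.00476685,  0.0130212 ,  0.06813857]), 'finger_force': 0.0, 'opening': 88.22663036532182}
```
View pics/scene0.png

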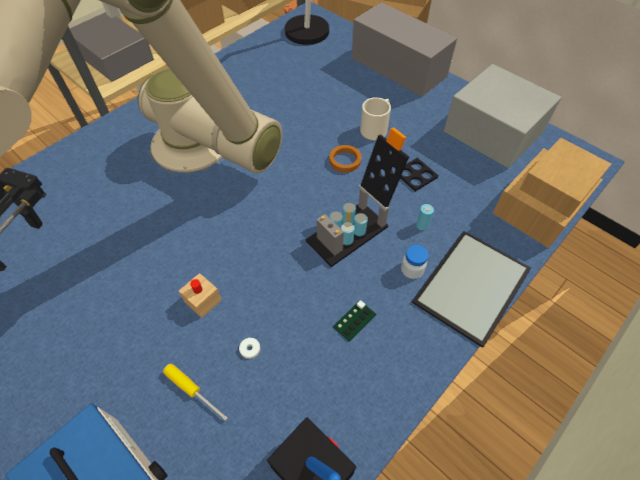

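View pics/top0.png

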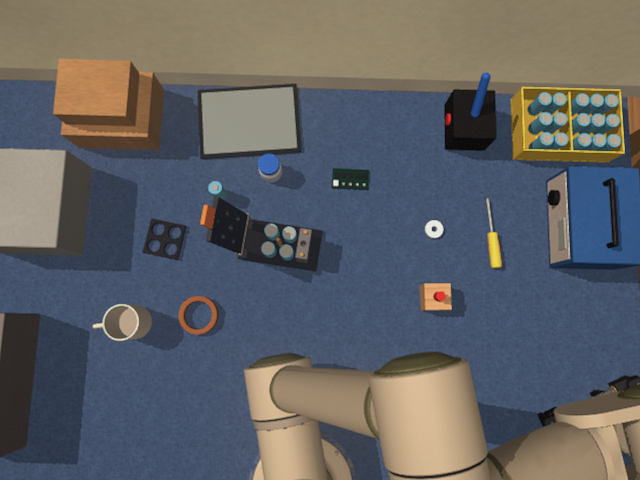

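The scene view shows the ring at (249,348), the pin head at (196,287) and the frame around (347,235). In the top view they are at (434,229), (440,296) and (282,245). Next I'll zoom in on the frame and triangulate.

```bash
cat > h.py <<'E'
import numpy as np,cv2,pickle
from scipy.optimize import least_squares
def cam(f,tcp=None):
    K=np.array([[f["fx"],0,f["cx"]],[0,f["fy"],f["cy"]],[0,0,1]])
    if "R" in f: return K,np.array(f["R"]),np.array(f["t"])
    from scipy.spatial.transform import Rotation as Ro
    p,r=tcp; T=np.eye(4); T[:3,:3]=Ro.from_euler('xyz',r,degrees=True).as_matrix(); T[:3,3]=p
    W=np.linalg.inv(T@np.array(f["mount"])); return K,W[:3,:3],W[:3,3]
def proj(c,X): q=c[0]@(c[1]@np.asarray(X,float)+c[2]); return q[:2]/q[2]
def tri(cs,uvs):
    r=least_squares(lambda X:np.concatenate([proj(c,X)-u for c,u in zip(cs,uvs)]),[450,0,50]); return r.x,np.abs(r.fun).max()
def onz(c,uv,z):
    d=c[1].T@np.linalg.inv(c[0])@np.array([*uv,1]); o=-c[1].T@c[2]; return o+d*(z-o[2])/d[2]
def blob(mask,roi):
    x0,y0,x1,y1=roi; m=np.zeros(mask.shape,np.uint8); m[y0:y1,x0:x1]=mask[y0:y1,x0:x1]
    n,l,s,c=cv2.connectedComponentsWithStats(m); i=1+s[1:,4].argmax(); return c[i],s[i]
E
python3 - <<'E'
from h import *
F=[pickle.load(open(f"{n}0.pkl","rb")) for n in("scene","top")]; C=[cam(f) for f in F]
def red(f): p=f["pixels"].astype(int); return ((p[:,:,0]>130)&(p[:,:,1]<70)&(p[:,:,2]<70)).astype(np.uint8)
def wh(f): p=f["pixels"].astype(int); return (p.min(2)>130).astype(np.uint8)
a=blob(red(F[0]),(170,260,230,320));b=blob(red(F[1]),(420,270,460,320));print("pin",a,b,tri(C,[a[0],b[0]]))
a=blob(wh(F[0]),(230,330,270,370));b=blob(wh(F[1]),(420,215,450,245));print("ring",a,b,tri(C,[a[0],b[0]]))
print([onz(c,u[0],6) for c,u in zip(C,(a,b))])
A=cv2.resize(F[0]["pixels"][120:270,300:410],None,fx=4,fy=4,interpolation=cv2.INTER_CUBIC)[:600,:400]
B=cv2.resize(F[1]["pixels"][190:280,195:330],None,fx=4,fy=4,interpolation=cv2.INTER_CUBIC)
B=B[:, 140:540]; B=cv2.copyMakeBorder(B,0,600-B.shape[0],0,0,cv2.BORDER_CONSTANT)
cv2.imwrite("pics/crop.png",np.hstack([A,B])[:,:,::-1])
E
```

```text
pin (array([195.92727273, 286.23636364]), array([191, 280,  11,  14, 110], dtype=int32)) (array([439.57534247, 295.75342466]), array([434, 292,  11,   9,  73], dtype=int32)) (array([ 432.68434374, -298.47100323,   70.75479062]), np.float64(0.5117609095433409))
ring (array([249.29411765, 347.35882353]), array([239, 337,  22,  21, 340], dtype=int32)) (array([433.73684211, 228.53036437]), array([425, 220,  19,  18, 247], dtype=int32)) (array([ 597.51151517, -300.90255219,    8.45675748]), np.float64(0.7056300479732442))
[array([ 595.60861505, -301.65962176,    6.        ]), array([ 599.08308648, -299.88266636,    6.        ])]
```

View pics/crop.png

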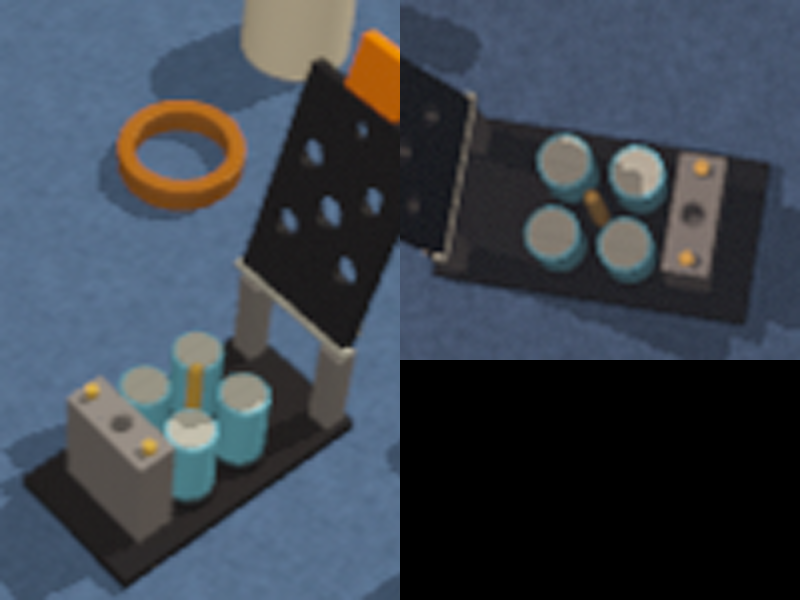

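The crop shows these points:

| Point | Scene | Top |
|---|---|---|
| Pin hole | (330.2,226) | (303.2,243.2) |
| Rod tip | (348.7,212) | (277.5,238.7) |
| Plungers | (323,217.5) and (337.2,231.7) | (305.5,231.7) and (301.5,254.5) |

I'll triangulate these and fit the frame.

```bash
python3 - <<'E'
from h import *
F=[pickle.load(open(f"{n}0.pkl","rb")) for n in("scene","top")]; C=[cam(f) for f in F]
s=lambda x,y:np.array([300+x/4-.4,120+y/4-.4]); t=lambda x,y:np.array([230+(x-400)/4-.4,190+y/4-.4])
P={"hole":(s(121,424),t(693,213),(-58,0,88)),"rod":(s(195,367),t(590,195),(0,0,94)),"pa":(s(92,390),t(686,258),(-58,26,94)),"pb":(s(149,447),t(702,167),(-58,-26,94)),
"cellA":(s(198,350),t(553,233),None)}
for k,(a,b,_) in P.items(): print(k,tri(C,[a,b]))
def W(p,q):
    c,n=np.cos(p[2]),np.sin(p[2]); return np.array([p[0]+c*q[0]-n*q[1],p[1]+n*q[0]+c*q[1],q[2]])
def res(p): return np.concatenate([proj(C[i],W(p,v[2]))-v[i] for v in P.values() if v[2] for i in(0,1)])
r=least_squares(res,[480,100,1.57]);print(r.x,r.fun.round(1))
for q in((-58,0,88),(0,0,94),(75,0,88)):print(W(r.x,q))
# lid angle: tab tip
E
```

```text
hole (array([541.841017  ,  12.98324279,  85.87172128]), np.float64(0.7146331472488896))
rod (array([549.017613  ,  70.45544765,  92.4997877 ]), np.float64(0.9805814192762341))
pa (array([515.5523353 ,  16.03380846,  91.85524444]), np.float64(0.6326105345323754))
pb (array([567.34224704,   8.67720767,  91.71248722]), np.float64(0.657211104515909))
cellA (array([530.69563588,  93.40131109,  71.26352472]), np.float64(0.3859755800050948))
[549.37201874  69.69897652   1.43871587] [ 0.5 -0.5  0.8  0.4  0.9 -0.3  1.   0.4  0.6 -0.5  0.6  0.1  0.8 -0.7
  0.4  0.2]
[541.73360665  12.20415362  88.        ]
[549.37201874  69.69897652  94.        ]
[559.24927574 144.04573028  88.        ]
```

```bash
cat > g.py <<'E'
import sys
from plant import robot
from h import *
from scipy.spatial.transform import Rotation as Ro
def go(x,y,z,yaw=None):
    s=robot.sense(); R=Ro.from_euler('xyz',s["tool_rot"],degrees=True).as_matrix()
    d=R.T@(np.array([x,y,z])-s["position"]); 
    print("pos",s["position"].round(1),s["tool_rot"].round(2),"d",d.round(1),"turn",None if yaw is None else round(s["tool_rot"][2]-yaw,2),"F",s["contact_force"].round(1),"op",round(s["opening"],1),"t",s["clock"])
if __name__=="__main__": go(*map(float,sys.argv[1:]))
E
python3 - <<'E'
from h import *
F=[pickle.load(open(f"{n}0.pkl","rb")) for n in("scene","top")]; C=[cam(f) for f in F]
def org(f): p=f["pixels"].astype(int); return ((p[:,:,0]>150)&(p[:,:,1]>50)&(p[:,:,1]<140)&(p[:,:,2]<60)).astype(np.uint8)
a=blob(org(F[0]),(380,120,415,160));b=blob(org(F[1]),(195,200,220,235));print(a,b)
X=tri(C,[a[0],b[0]]);print(X); d=X[0][:2]-[549.4,69.7]; u=np.array([.1317,.9913])
x=d@u-75; print("x from hinge",x,"side",d@[-.9913,.1317],"ang",np.arctan2(X[0][2]-88,-x))
E
python3 g.py 597 -301 170 82.4
```

```text
(array([395.29130435, 139.17391304]), array([387, 128,  18,  22, 230], dtype=int32)) (array([206., 213.]), array([205, 206,   3,  15,  15], dtype=int32))
(array([568.6679587 , 196.01729604, 248.51002093]), np.float64(2.470169023301594))
x from hinge 52.7559257270473 side -2.464339574679285 ang 1.8883501950759574
pos [ 223.6 -502.3  238.3] [-1.7994e+02 -1.0000e-02  2.3990e+01] d [422.9 -32.   68.5] turn -58.41 F [-0.6  0.1  1.2] op 88.2 t 0.15
```

Careful with the scale: shifts go in units of 25 mm and turns go in units of 10 degrees. That gives: 41 mm is 1.64, 7 mm is 0.28, -7 degrees is -0.7.

>>> hand_motion(motion="60 1.64 -0.12 0.28 -0.7\n60 3.28 -0.24 0.56 -1.4\n60 4.92 -0.36 0.84 -2.1\n60 6.56 -0.48 1.12 -2.8\n60 8.2 -0.6 1.4 -3.5\n60 9.84 -0.72 1.68 -4.2\n60 11.48 -0.84 1.96 -4.9\n60 13.12 -0.96 2.2 -5.6")

```text
clock: 0.82
position: [514.9, -345.7, 183.0]
tool_rot: [-180.0, -0.0, 80.3]
contact_force: [0.0, -0.9, -0.7]
opening: 59.7
finger_force: 0.0
```

```bash
python3 g.py 597 -301 170 82.4
```

```text
pos [ 514.9 -345.7  183. ] [-1.7996e+02 -2.0000e-02  8.0340e+01] d [57.8 73.4 13. ] turn -2.06 F [ 0.  -0.9 -0.7] op 59.7 t 0.8167
```

>>> hand_motion(motion="60 1 1.28 0.2 -0.2\n60 2 2.52 0.4 -0.2\n60 2.312 2.936 0.52 -0.2\n60 2.312 2.936 0.52 -0.2\n60 2.312 2.936 0.52 -0.2")

```text
clock: 1.23
position: [595.4, -303.0, 170.2]
tool_rot: [-179.9, -0.0, 82.0]
contact_force: [-0.5, 0.5, 0.0]
opening: 60.1
finger_force: 0.0
```

```bash
python3 - <<'E'
from g import *
s=robot.sense(); f=robot.grab_frame("wrist"); pickle.dump((f,s),open("w1.pkl","wb")); cv2.imwrite("pics/w1.png",f["pixels"][:,:,::-1])
c=cam(f,(s["position"],s["tool_rot"])); print(s["position"],s["tool_rot"],proj(c,[597,-301,6]))
E
```

```text
[ 595.40747713 -303.03039476  170.17654454] [-1.79926590e+02 -1.01955477e-02  8.20367377e+01] [318.9013751 210.9006186]
```

View pics/w1.png

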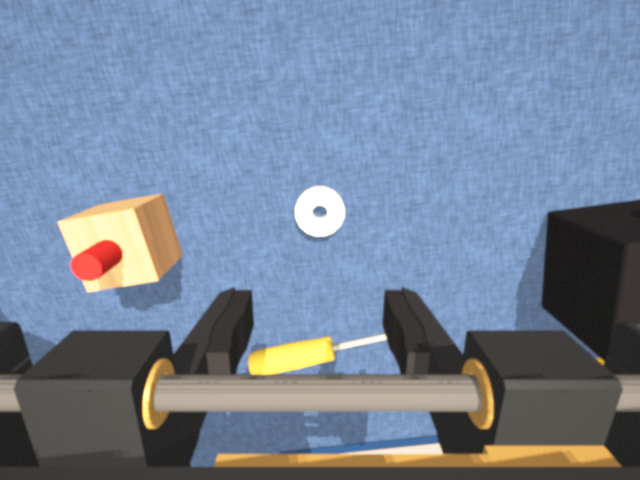

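The wrist view shows the ring at (320,211), against a prediction of (318.9,210.9). The stand is at left, clear of the fingers, and the screwdriver lies below.

```bash
python3 - <<'E'
from g import *
f,s=pickle.load(open("w1.pkl","rb")); c=cam(f,(s["position"],s["tool_rot"]))
m=(f["pixels"].min(2)>150).astype(np.uint8); b=blob(m,(280,170,360,250)); print(b)
X=onz(c,b[0],8); print(X)
F=[pickle.load(open(f"{n}0.pkl","rb")) for n in("scene","top")]
print(tri([cam(F[0]),cam(F[1]),c],[[249.3,347.4],[433.7,228.5],b[0]]))
go(X[0],X[1],4,82.4)
E
```

```text
(array([319.49591543, 210.73282076]), array([ 294,  185,   52,   52, 2081], dtype=int32))
[ 597.61179608 -300.39228041    8.        ]
(array([ 597.57235486, -300.59006651,    7.64050217]), np.float64(0.8770789011688294))
pos [ 594.8 -303.8  170.7] [-1.7996e+02  1.0000e-02  8.1950e+01] d [  3.8   2.4 166.7] turn -0.45 F [ 1.5 -0.3  0.2] op 60.0 t 1.2833
```

>>> hand_motion(motion="60 0.12 0.1 1.6 0\n60 0.12 0.1 3.2 0\n60 0.12 0.1 4.6 0\n60 0.12 0.1 5.6 0\n60 0.12 0.1 6.2 0\n60 0.12 0.1 6.2 0")

```text
clock: 1.78
position: [595.8, -301.0, 12.8]
tool_rot: [-179.7, -0.2, 81.9]
contact_force: [-0.3, -0.3, -0.0]
opening: 60.1
finger_force: 0.0
```

```bash
python3 - <<'E'
from g import *
go(597.6,-300.5,4,82.4)
s=robot.sense(); f=robot.grab_frame("wrist"); pickle.dump((f,s),open("w2.pkl","wb"))
c=cam(f,(s["position"],s["tool_rot"]))
m=(f["pixels"].min(2)>150).astype(np.uint8); b=blob(m,(220,150,420,480)); print(b,onz(c,b[0],8))
E
```

```text
pos [ 595.8 -301.    12.8] [-1.7969e+02 -1.5000e-01  8.1850e+01] d [0.8 1.7 8.8] turn -0.55 F [-0.3 -0.3 -0. ] op 60.1 t 1.7833
(array([320.6817984 , 300.17577955]), array([ 273,  253,   96,   94, 6895], dtype=int32)) [ 597.8418037 -300.1356031    8.       ]
```

Converted, 9 mm is 0.36, 2 mm is 0.08.

>>> hand_motion(motion="60 0.04 0.08 0.2 0\n60 0.04 0.08 0.36 0\n40 0.04 0.08 0.36 0\n40 0.04 0.08 0.36 0\n40 0.04 0.08 0.36 0\n40 0.04 0.08 0.36 0\n40 0.04 0.08 0.36 0", force=20)

```text
clock: 2.42
position: [601.0, -299.9, 7.4]
tool_rot: [180.0, 0.0, 82.0]
contact_force: [0.3, 0.6, 3.5]
opening: 43.0
finger_force: 20.0
```

>>> hand_motion(motion="40 0 0 -0.8 0\n40 0 0 -2 0\n40 0 0 -3.6 0\n40 0 0 -5 0\n40 0 0 -6 0")

```text
clock: 2.83
position: [601.3, -299.9, 160.5]
tool_rot: [179.8, 0.1, 82.0]
contact_force: [-0.1, -0.2, -0.4]
opening: 42.8
finger_force: 20.0
```

```bash
python3 g.py 549.4 69.7 155 82.4
```

```text
pos [ 601.3 -299.9  160.5] [1.798e+02 1.000e-01 8.201e+01] d [ 358.8 -102.8    4.5] turn -0.39 F [-0.1 -0.2 -0.4] op 42.8 t 2.8333
```

>>> hand_motion(motion="40 1.52 -0.44 0 0\n40 3.04 -0.88 0 0\n40 4.56 -1.32 0 0\n40 6.08 -1.76 0 0\n40 7.6 -2.2 0 0\n40 9.12 -2.64 0 0\n40 10.64 -3.08 0 0\n40 12 -3.44 0 0")

```text
clock: 3.5
position: [556.6, 11.6, 157.0]
tool_rot: [180.0, -0.0, 82.0]
contact_force: [0.1, -0.1, -0.5]
opening: 43.2
finger_force: 20.0
```

>>> hand_motion(motion="40 1.2 -0.32 0 0\n40 1.8 -0.52 0 0\n40 1.8 -0.52 0 0\n40 1.8 -0.52 0 0")

```text
clock: 3.83
position: [550.8, 56.2, 156.9]
tool_rot: [180.0, 0.0, 82.1]
contact_force: [-0.1, -0.1, 0.2]
opening: 42.9
finger_force: 20.0
```

```bash
python3 - <<'E'
from g import *
go(549.4,69.7,155,82.4)
s=robot.sense(); f=robot.grab_frame("wrist"); pickle.dump((f,s),open("w3.pkl","wb")); cv2.imwrite("pics/w3.png",f["pixels"][:,:,::-1])
c=cam(f,(s["position"],s["tool_rot"])); print(proj(c,[549.4,69.7,94]),proj(c,s["position"]))
E
```

```text
pos [550.8  56.2 156.9] [1.7998e+02 1.0000e-02 8.2090e+01] d [13.2 -3.2  1.9] turn -0.31 F [-0.1 -0.1  0.2] op 42.9 t 3.8333
[311.69683052 236.06282625] [316.65081228 307.53371027]
```

View pics/w3.png

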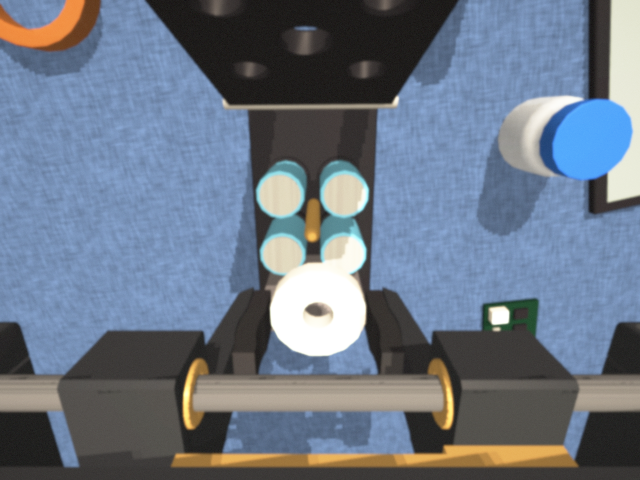

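The ring is held level at (318,308) and the rod tip is at (312,237), as predicted. The lid is well clear of the gripper.

```bash
python3 - <<'E'
from g import *
f,s=pickle.load(open("w3.pkl","rb")); c=cam(f,(s["position"],s["tool_rot"]))
m=(f["pixels"].min(2)>140).astype(np.uint8); m[:262]=0; m[356:]=0; m[:,:268]=0;m[:,368:]=0
cn,_=cv2.findContours(m,cv2.RETR_EXTERNAL,cv2.CHAIN_APPROX_NONE); k=max(cn,key=cv2.contourArea); e=cv2.minEnclosingCircle(k); print(e,cv2.boundingRect(k))
z=s["position"][2]-7+12
A=onz(c,e[0],z-2); B=onz(c,(312,237),93.5); print(A,B)
R=Ro.from_euler('xyz',s["tool_rot"],degrees=True).as_matrix(); print("ring-tcp",R.T@(A-s["position"]),"shift",R.T@(B-A))
E
```

```text
((315.0, 298.32757568359375), 59.40290069580078) (268, 262, 98, 94)
[550.91680352  62.61520381 159.92750961] [549.46589566  68.90107548  93.5       ]
ring-tcp [ 6.41469199 -0.72615666 -3.00157279] shift [ 6.03987999 -2.32753847 66.42539999]
```

```bash
python3 - <<'E'
from g import *
f,s=pickle.load(open("w3.pkl","rb")); c=cam(f,(s["position"],s["tool_rot"]))
g=cv2.cvtColor(f["pixels"],cv2.COLOR_RGB2GRAY)
h=cv2.HoughCircles(g[240:380,240:400],cv2.HOUGH_GRADIENT,1,40,param1=150,param2=20,minRadius=43,maxRadius=52); print(h)
R=Ro.from_euler('xyz',s["tool_rot"],degrees=True).as_matrix(); B=onz(c,(312,237),93.5)
for uv in((318.5,309),(h[0,0,0]+240,h[0,0,1]+240)):
    A=onz(c,uv,s["position"][2]+3); print(A,"ring-tcp",R.T@(A-s["position"]),"shift",R.T@(B-A))
E
```

```text
[[[75.5 69.5 46.8]]]
[551.72756223  57.02818196 159.92750961] ring-tcp [ 0.99232895  0.84550461 -2.99987335] shift [11.46224303 -3.89919974 66.42370056]
[550.34846956  56.95970899 159.92750961] ring-tcp [ 0.73478396 -0.51105556 -3.00034578] shift [11.71978802 -2.54263956 66.42417298]
```

Converted, 12 mm is 0.48, -3.2 mm is -0.128.

>>> hand_motion(motion="40 0.32 -0.08 0 0\n40 0.48 -0.128 0.8 0\n40 0.48 -0.128 1.6 0\n40 0.48 -0.128 1.92 0\n40 0.48 -0.128 1.92 0\n40 0.48 -0.128 1.92 0")

```text
clock: 4.38
position: [549.6, 67.6, 109.1]
tool_rot: [-180.0, 0.0, 81.9]
contact_force: [0.3, -0.5, -0.3]
opening: 42.7
finger_force: 20.0
```

```bash
python3 - <<'E'
from g import *
go(549.4,69.7,80,82.4)
s=robot.sense(); f=robot.grab_frame("wrist"); pickle.dump((f,s),open("w4.pkl","wb")); 
t=robot.grab_frame("scene")["pixels"][170:270,300:400]; 
A=cv2.resize(f["pixels"][200:400,220:420],None,fx=2,fy=2); B=cv2.resize(t,None,fx=4,fy=4)
cv2.imwrite("pics/w4.png",np.hstack([A,B])[:,:,::-1])
E
```

```text
pos [549.6  67.6 109.1] [-180.      0.     81.95] d [ 2.1 -0.5 29.1] turn -0.45 F [ 0.3 -0.5 -0.3] op 42.7 t 4.3833
```

View pics/w4.png

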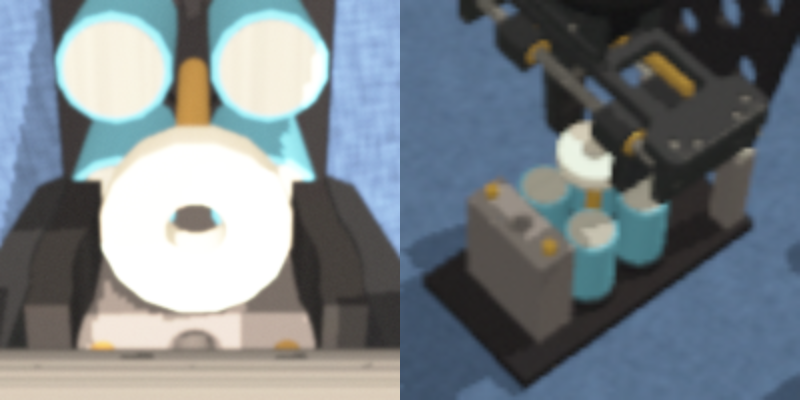

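The ring is lined up above the rod at crop (196,222), the rod at (193,90). I'll descend gently and watch the force.

>>> hand_motion(motion="40 0.032 -0.012 0.24 0\n40 0.032 -0.012 0.48 0\n40 0.032 -0.012 0.68 0\n40 0.032 -0.012 0.8 0\n40 0.032 -0.012 0.8 0")

```text
clock: 4.9
position: [548.8, 69.1, 88.0]
tool_rot: [-179.9, -0.0, 82.0]
contact_force: [1.0, 1.7, -0.1]
opening: 42.8
finger_force: 20.0
```

```bash
python3 g.py 549.4 69.7 80 82.4
```

```text
pos [548.8  69.1  88. ] [-1.7993e+02 -2.0000e-02  8.1990e+01] d [0.6 0.5 8. ] turn -0.41 F [ 1.   1.7 -0.1] op 42.8 t 4.9
```

Converted, 8 mm is 0.32, 6 mm is 0.24.

>>> hand_motion(motion="40 0 0 0.12 0\n40 0 0 0.24 0\n40 0 0 0.32 0\n40 0 0 0.32 0")

```text
clock: 5.23
position: [549.1, 69.0, 80.4]
tool_rot: [-180.0, -0.0, 82.0]
contact_force: [1.7, 3.7, 0.1]
opening: 42.5
finger_force: 20.0
```

```bash
python3 g.py 549.4 69.7 80 82.4
```

```text
pos [549.1  69.   80.4] [-1.7999e+02 -1.0000e-02  8.2000e+01] d [0.7 0.2 0.4] turn -0.4 F [1.7 3.7 0.1] op 42.5 t 5.2333
```

Converted, 3 mm is 0.12, 1 mm is 0.04.

>>> hand_motion(motion="40 0.032 0 0.04 0\n40 0.032 0.012 0.08 0\n40 0.032 0.012 0.12 0\n40 0.032 0.012 0.12 0")

```text
clock: 5.57
position: [549.4, 69.6, 79.2]
tool_rot: [180.0, 0.0, 82.0]
contact_force: [-5.1, 1.3, 13.1]
opening: 42.7
finger_force: 20.0
```

```bash
python3 g.py 549.4 69.7 80 82.4
```

```text
pos [549.4  69.6  79.2] [1.7997e+02 2.0000e-02 8.2010e+01] d [ 0.1  0.  -0.8] turn -0.39 F [-5.1  1.3 13.1] op 42.7 t 5.5667
```

>>> hand_motion(motion="60 0 0 -0.02 0\n60 0 0 -0.02 0\n60 0 0 -0.02 0\n60 0 0 -1.2 0\n60 -0.8 0 -2.8 0\n60 -1.6 0 -4.4 0\n60 -1.6 0 -4.8 0")

```text
clock: 6.15
position: [545.0, 27.9, 202.1]
tool_rot: [179.7, 0.1, 81.9]
contact_force: [0.5, -0.3, 0.5]
opening: 59.7
finger_force: 0.0
```

```bash
python3 - <<'E'
from g import *
go(571,233,310,82.4)
s=robot.sense(); f=robot.grab_frame("wrist"); t=robot.grab_frame("scene")["pixels"][140:265,300:400]; 
A=cv2.resize(f["pixels"][60:310,220:420],None,fx=2,fy=2); B=cv2.resize(t,None,fx=4,fy=4)
cv2.imwrite("pics/w5.png",np.hstack([A,B])[:,:,::-1])
E
```

```text
pos [545.   27.9 202.1] [1.7965e+02 6.0000e-02 8.1920e+01] d [ 206.6   -2.4 -108.1] turn -0.48 F [ 0.5 -0.3  0.5] op 59.7 t 6.15
```

View pics/w5.png

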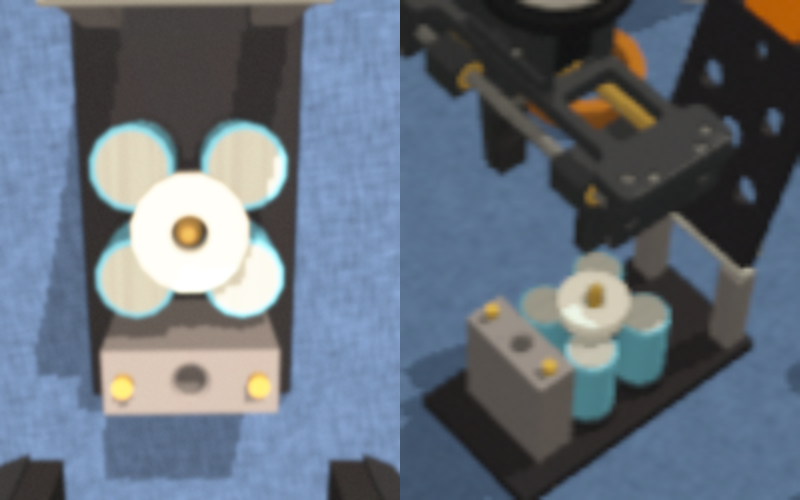

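The ring lies flat on the cells with the rod through its hole: crop (190,232) in the left panel and (595,300) in the right. Next I'll go over and behind the lid with the fingers shut.

Converted, 190 mm is 7.6, -2 mm is -0.08.

>>> hand_motion(motion="0 -0.4 0 -1.52 0\n0 -0.4 0 -3.04 0\n0 0 0 -4.32 0\n0 1.4 -0.04 -4.72 0\n0 3 -0.04 -4.72 0\n0 4.6 -0.04 -4.72 0\n0 6.2 -0.08 -4.72 0\n0 7.6 -0.08 -4.72 0", force=10)

```text
clock: 6.92
position: [568.1, 221.3, 313.7]
tool_rot: [-179.8, 0.0, 82.0]
contact_force: [0.2, -0.7, 0.2]
opening: 8.5
finger_force: 0.0
```

>>> hand_motion(motion="0 1 0 0.4 0\n0 1 0 0.4 0\n0 1 0 0.4 0")

```text
clock: 7.17
position: [571.5, 244.4, 303.1]
tool_rot: [-179.8, 0.1, 82.1]
contact_force: [-0.2, 0.3, 0.1]
opening: 0.6
finger_force: 0.0
```

```bash
python3 g.py 571 233 228 82.4
```

```text
pos [571.5 244.4 303.1] [-1.7977e+02  1.0000e-01  8.2130e+01] d [-11.2   1.4  75.1] turn -0.27 F [-0.2  0.3  0.1] op 0.6 t 7.1667
```

>>> hand_motion(motion="0 -0.2 0 1.4 0\n0 -0.44 0 2.4 0\n0 -1 0 2.4 0\n0 -1.6 0 2.28 0\n0 -2.2 0 2.12 0\n0 -2.64 0 2.04 0\n0 -3.12 0 2 0\n0 -3.76 0 2 0")

```text
clock: 7.83
position: [559.2, 149.1, 257.8]
tool_rot: [179.8, -0.1, 82.0]
contact_force: [1.6, 1.3, 0.8]
opening: 0.4
finger_force: 0.7
```

```bash
python3 - <<'E'
from g import *
s=robot.sense(); p=s["position"]; print("xh",(p[:2]-[559.2,144])@[.132,.991])
go(*p)
E
```

```text
xh 5.010983929177511
pos [559.2 149.1 257.8] [ 1.7978e+02 -6.0000e-02  8.1990e+01] d [0. 0. 0.] turn None F [1.6 1.3 0.8] op 0.4 t 7.8333
```

Converted, -116 mm is -4.64, -104 mm is -4.16.

>>> hand_motion(motion="0 -0.56 0 0.2 0\n0 -1.2 0 0.32 0\n0 -1.84 0 0.48 0\n0 -2.48 0 0.72 0\n0 -3.08 0 1 0\n0 -3.64 0 1.36 0\n0 -4.16 0 1.76 0\n0 -4.64 0 2.2 0")

```text
clock: 8.5
position: [542.9, 33.7, 201.9]
tool_rot: [179.8, 0.0, 82.0]
contact_force: [1.2, 1.8, 0.9]
opening: 0.4
finger_force: 0.4
```

```bash
python3 - <<'E'
from g import *
s=robot.sense(); p=s["position"]; print("xh",(p[:2]-[559.2,144])@[.132,.991])
go(*p)
E
```

```text
xh -111.51273080122672
pos [542.9  33.7 201.9] [179.83   0.    81.96] d [0. 0. 0.] turn None F [1.2 1.8 0.9] op 0.4 t 8.5
```

Converted, 95 mm is 3.8, 71 mm is 2.84.

>>> hand_motion(motion="0 -0.4 0 0.52 0\n0 -0.76 0 1.04 0\n0 -1.1 0 1.6 0\n0 -1.36 0 2.2 0\n0 -1.56 0 2.84 0\n0 -1.72 0 3.44 0\n0 -1.76 0 3.8 0\n0 -1.76 0 3.88 0")

```text
clock: 9.17
position: [536.5, -9.6, 103.7]
tool_rot: [180.0, 0.1, 82.0]
contact_force: [-0.8, -3.1, 7.5]
opening: 0.2
finger_force: 2.9
```

>>> hand_motion(motion="0 0 0 0 0\n0 0 0 0 0")

```text
clock: 9.33
position: [537.0, -8.6, 104.9]
tool_rot: [179.9, 0.0, 82.0]
contact_force: [-1.6, -1.7, 2.6]
opening: 0.8
finger_force: 1.4
```

```bash
python3 g.py 541.7 12.2 200 82.4
```

```text
pos [537.   -8.6 104.9] [1.799e+02 2.000e-02 8.199e+01] d [ 21.2   1.9 -95.1] turn -0.41 F [-1.6 -1.7  2.6] op 0.8 t 9.3333
```

>>> hand_motion(motion="0 0 0 -0.8 0\n0 -0.4 0 -2.4 0\n50 -0.8 0 -3.8 0\n50 -0.8 0 -3.8 0")

```text
clock: 9.67
position: [536.1, -29.3, 205.9]
tool_rot: [179.3, 0.1, 82.0]
contact_force: [0.2, -0.0, 0.4]
opening: 11.6
finger_force: 0.0
```

```bash
python3 - <<'E'
from g import *
s=robot.sense(); f=robot.grab_frame("wrist"); pickle.dump((f,s),open("w6.pkl","wb")); cv2.imwrite("pics/w6.png",f["pixels"][:,:,::-1])
c=cam(f,(s["position"],s["tool_rot"])); print(proj(c,[541.7,12.2,104]))
go(432.7,-298.5,180,82.4)
E
```

```text
[314.8217873  178.37157369]
pos [535.1 -28.6 202.6] [1.7953e+02 4.0000e-02 8.1980e+01] d [-281.6  -63.9   22.3] turn -0.42 F [-0.2 -0.3 -0.9] op 15.7 t 9.7167
```

View pics/w6.png

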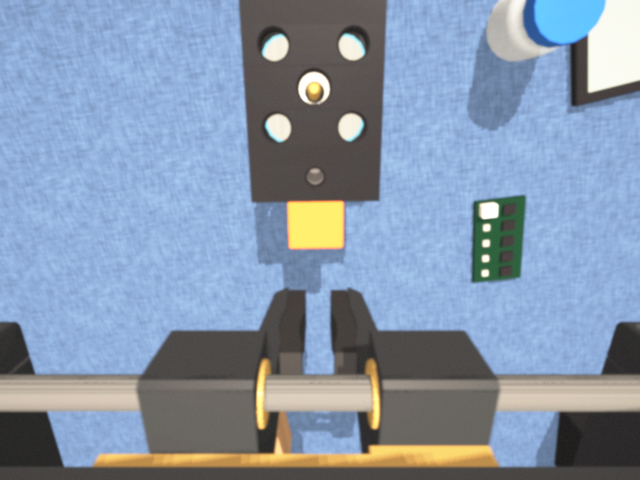

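The lid is down on its plungers, with its hole at (315,176.5) against a prediction of (314.8,178.4). The ring and rod show in the opening at (314,90). On to the pin.

>>> hand_motion(motion="50 -1.52 -0.36 0.12 0\n50 -3.04 -0.72 0.24 0\n50 -4.56 -1.04 0.36 0\n50 -6.08 -1.4 0.48 0\n50 -7.6 -1.72 0.6 0\n50 -9.12 -2.08 0.72 0\n50 -10.48 -2.4 0.84 0\n50 -11.2 -2.56 0.88 0")

```text
clock: 10.38
position: [429.9, -298.8, 175.6]
tool_rot: [-179.9, -0.1, 81.9]
contact_force: [-0.4, -0.1, 1.1]
opening: 49.8
finger_force: 0.0
```

>>> hand_motion(motion="50 0 0 0 0\n50 0 0 0 0\n50 0 0 0 0")

```text
clock: 10.63
position: [431.7, -295.2, 176.4]
tool_rot: [-180.0, -0.1, 82.0]
contact_force: [-0.6, 0.1, -0.8]
opening: 49.7
finger_force: 0.0
```

```bash
python3 - <<'E'
from g import *
s=robot.sense(); f=robot.grab_frame("wrist"); pickle.dump((f,s),open("w7.pkl","wb")); cv2.imwrite("pics/w7.png",f["pixels"][:,:,::-1])
c=cam(f,(s["position"],s["tool_rot"]))
p=f["pixels"].astype(int); m=((p[:,:,0]>130)&(p[:,:,1]<90)&(p[:,:,2]<90)).astype(np.uint8); b=blob(m,(200,100,440,400)); print(b,proj(c,[432.7,-298.5,70]))
F=[pickle.load(open(f"{n}0.pkl","rb")) for n in("scene","top")]
print(onz(c,b[0],70),tri([cam(F[0]),cam(F[1]),c],[[195.9,286.2],[439.6,295.8],b[0]]))
go(432.7,-298.5,57,82.4)
E
```

```text
(array([318.76639344, 227.55327869]), array([306, 221,  26,  17, 244], dtype=int32)) [319.13448288 238.08792112]
[ 433.55376942 -290.32699713   70.        ] (array([ 432.72578176, -293.98766162,   62.40209783]), np.float64(3.0407929826124303))
pos [ 431.9 -295.   176.6] [-1.7999e+02 -4.0000e-02  8.2080e+01] d [ -3.4   1.4 119.6] turn -0.32 F [-1.7  0.4 -0.7] op 50.3 t 10.6833
```

View pics/w7.png

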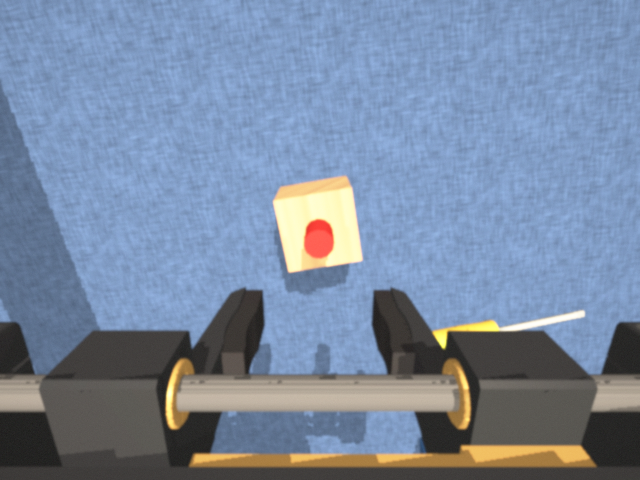

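The pin head is at (319,238), exactly as predicted. I'll descend and grip it.

Converted, 38 mm is 1.52, 117 mm is 4.68.

>>> hand_motion(motion="50 -0.128 0.032 1.52 0\n50 -0.128 0.032 3 0\n50 -0.128 0.032 4 0\n50 -0.128 0.032 4.48 0\n50 -0.128 0.032 4.68 0\n50 -0.128 0.032 4.68 0")

```text
clock: 11.18
position: [432.0, -298.5, 59.1]
tool_rot: [-179.9, -0.1, 82.1]
contact_force: [0.5, -0.3, -0.1]
opening: 49.8
finger_force: 0.0
```

>>> hand_motion(motion="15 0 0 0 0\n15 0 0 0 0\n15 0 0 0 0\n15 0 0 0 0\n15 0 0 0 0\n15 0 0 0 0\n15 0 0 0 0\n15 0 0 0 0", force=40)

```text
clock: 11.85
position: [431.9, -299.9, 60.4]
tool_rot: [179.9, 0.0, 82.0]
contact_force: [0.0, 1.5, 5.6]
opening: 20.9
finger_force: 40.0
```

```bash
python3 g.py 432.7 -298.5 57
```

```text
pos [ 431.9 -299.9   60.4] [1.7995e+02 4.0000e-02 8.1990e+01] d [1.5 0.5 3.4] turn None F [0.  1.5 5.6] op 20.9 t 11.85
```

>>> hand_motion(motion="15 0 0 -0.4 0\n15 0 0 -1.2 0\n15 0 0 -2.4 0\n15 0 0 -3.8 0\n15 0 0 -5 0\n15 0 0 -5.2 0")

```text
clock: 12.35
position: [432.8, -300.9, 195.2]
tool_rot: [179.6, 0.3, 82.0]
contact_force: [-0.6, -0.8, -0.3]
opening: 20.9
finger_force: 40.0
```

```bash
python3 g.py 541.7 12.2 190 82.4
```

```text
pos [ 432.8 -300.9  195.2] [179.62   0.32  82.  ] d [325.2  64.3   3.9] turn -0.4 F [-0.6 -0.8 -0.3] op 20.9 t 12.35
```

Stop about 20 mm short to look at both the pin tip and the hole.

Converted, 2 mm is 0.08, 285 mm is 11.4.

>>> hand_motion(motion="15 1.48 0.32 0.08 0\n15 3 0.6 0.08 0\n15 4.52 0.88 0.08 0\n15 6.04 1.2 0.08 0\n15 7.56 1.48 0.08 0\n15 9.08 1.8 0.08 0\n15 10.48 2.08 0.08 0\n15 11.4 2.32 0.08 0")

```text
clock: 13.02
position: [528.9, -22.5, 187.6]
tool_rot: [-179.9, -0.0, 82.1]
contact_force: [0.4, -1.1, -1.3]
opening: 21.0
finger_force: 40.0
```

>>> hand_motion(motion="15 0.6 0.16 0.32 0\n15 0.8 0.24 0.6 0\n15 0.8 0.24 0.6 0\n15 0.8 0.24 0.6 0")

```text
clock: 13.35
position: [537.1, -7.2, 172.2]
tool_rot: [-179.9, 0.0, 82.0]
contact_force: [0.0, -0.1, -0.3]
opening: 21.1
finger_force: 40.0
```

```bash
python3 - <<'E'
from g import *
go(541.7,12.2,190,82.4)
s=robot.sense(); f=robot.grab_frame("wrist"); pickle.dump((f,s),open("w8.pkl","wb"))
t=robot.grab_frame("scene"); pickle.dump(t,open("s8.pkl","wb"))
A=cv2.resize(f["pixels"][160:360,220:420],None,fx=2,fy=2,interpolation=2); B=cv2.resize(t["pixels"][160:260,290:390],None,fx=4,fy=4,interpolation=2)
cv2.imwrite("pics/w8.png",np.hstack([A,B])[:,:,::-1])
c=cam(f,(s["position"],s["tool_rot"]));print(s["position"],proj(c,[541.7,12.2,104]),proj(c,s["position"]+[0,0,-50]))
E
```

```text
pos [537.1  -7.2 172.2] [-1.799e+02  1.000e-02  8.199e+01] d [ 19.8   1.8 -17.8] turn -0.41 F [ 0.  -0.1 -0.3] op 21.1 t 13.35
[537.10302388  -7.17098589 172.20608201] [320.13648567 223.28891975] [317.05390278 264.26991319]
```

View pics/w8.png

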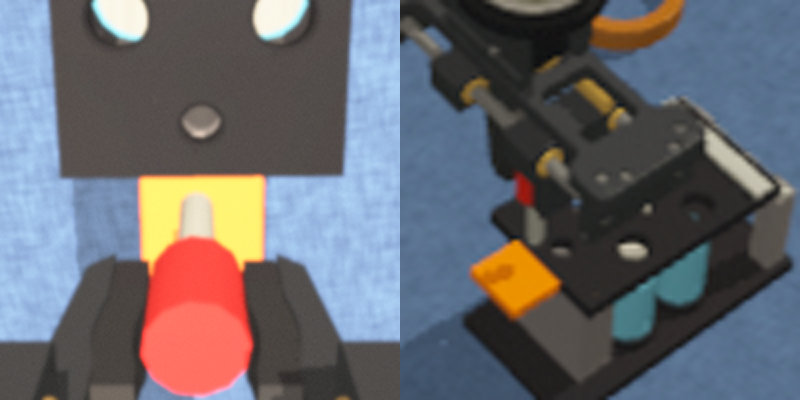

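The left panel shows the lid hole at crop (201,121), full frame (320.5,220.5), and the pin tip rim near crop (196,206), full frame (318,263). The pin hangs straight.

```bash
python3 - <<'E'
from g import *
f,s=pickle.load(open("w8.pkl","rb")); c=cam(f,(s["position"],s["tool_rot"])); R=Ro.from_euler('xyz',s["tool_rot"],degrees=True).as_matrix()
H=onz(c,(320.3,220.5),104); 
for v in(262,263,264): 
  T=onz(c,(318,v),s["position"][2]-50); print(H,T,"tip-tcp",R.T@(T-s["position"]),"shift",R.T@(H-T))
f,s=pickle.load(open("w6.pkl","rb")); c=cam(f,(s["position"],s["tool_rot"])); print(onz(c,(315.2,176.5),104))
E
```

```text
[542.04765179  13.97702574 104.        ] [537.86006988  -5.80485069 122.20608201] tip-tcp [ 1.46677068  0.64560938 49.99871215] shift [20.17549884  1.42142863 18.20023864]
[542.04765179  13.97702574 104.        ] [537.77118312  -6.43997696 122.20608201] tip-tcp [ 0.82545485  0.64609866 49.9988199 ] shift [20.81681467  1.42093935 18.20013088]
[542.04765179  13.97702574 104.        ] [537.68212209  -7.07634845 122.20608201] tip-tcp [ 0.18288167  0.6465889  49.99892787] shift [21.45938784  1.42044911 18.20002291]
[542.14127352  13.44377036 104.        ]
```

Careful with the scale: shifts go in units of 25 mm and turns go in units of 10 degrees. That gives: 20.5 mm is 0.82, 14 mm is 0.56.

>>> hand_motion(motion="15 0.48 0.04 0 0\n15 0.82 0.06 0.16 0\n15 0.82 0.06 0.4 0\n15 0.82 0.06 0.56 0\n15 0.82 0.06 0.56 0\n15 0.82 0.06 0.56 0")

```text
clock: 13.95
position: [541.8, 13.3, 158.4]
tool_rot: [-180.0, 0.0, 82.0]
contact_force: [-0.2, 0.4, -0.9]
opening: 20.9
finger_force: 40.0
```

>>> hand_motion(motion="15 0 0 0.08 0\n15 0 0 0.16 0\n15 0 0 0.24 0\n15 0 0 0.32 0\n15 0 0 0.32 0")

```text
clock: 14.37
position: [541.8, 13.1, 150.5]
tool_rot: [-180.0, 0.0, 82.0]
contact_force: [-0.7, -0.9, -1.1]
opening: 21.2
finger_force: 40.0
```

```bash
python3 g.py 541.7 12.2 150 82.4
```

```text
pos [541.8  13.1 150.5] [-1.7999e+02  3.0000e-02  8.1990e+01] d [-1.  -0.   0.5] turn -0.41 F [-0.7 -0.9 -1.1] op 21.2 t 14.3667
```

Converted, 6 mm is 0.24, 4 mm is 0.16.

>>> hand_motion(motion="15 0 0 0.08 0\n15 0 0 0.16 0\n15 0 0 0.24 0\n15 0 0 0.24 0")

```text
clock: 14.7
position: [541.8, 13.2, 144.4]
tool_rot: [-180.0, 0.0, 82.0]
contact_force: [-0.5, -3.3, -0.9]
opening: 21.2
finger_force: 40.0
```

```bash
python3 g.py 541.7 12.2 150 82.4
```

```text
pos [541.8  13.2 144.4] [-1.7998e+02  3.0000e-02  8.1990e+01] d [-1.   0.  -5.6] turn -0.41 F [-0.5 -3.3 -0.9] op 21.2 t 14.7
```

Converted, 3 mm is 0.12, 1 mm is 0.04.

>>> hand_motion(motion="15 -0.028 0 0.04 0\n15 -0.032 0 0.12 0\n15 -0.032 0 0.24 0\n15 -0.032 0 0.36 0\n15 -0.032 0 0.36 0")

```text
clock: 15.12
position: [541.6, 12.6, 135.1]
tool_rot: [-180.0, 0.0, 82.0]
contact_force: [0.0, -2.6, -2.5]
opening: 21.1
finger_force: 40.0
```

```bash
python3 g.py 541.7 12.2 150 82.4
```

```text
pos [541.6  12.6 135.1] [-179.95    0.     82.  ] d [ -0.4   0.1 -14.9] turn -0.4 F [ 0.  -2.6 -2.5] op 21.1 t 15.1167
```

Converted, 18 mm is 0.72, 14 mm is 0.56.

>>> hand_motion(motion="15 -0.02 0 0.12 0\n15 -0.02 0 0.24 0\n15 -0.02 0 0.4 0\n15 -0.02 0 0.56 0\n15 -0.02 0 0.72 0\n15 -0.02 0 0.72 0")

```text
clock: 15.62
position: [541.5, 12.1, 116.8]
tool_rot: [-179.9, 0.0, 82.0]
contact_force: [-0.2, -3.3, -2.8]
opening: 21.1
finger_force: 40.0
```

```bash
python3 g.py 541.7 12.2 150 82.4
```

```text
pos [541.5  12.1 116.8] [-1.7994e+02  1.0000e-02  8.1990e+01] d [  0.1   0.1 -33.2] turn -0.41 F [-0.2 -3.3 -2.8] op 21.1 t 15.6167
```

Converted, 10 mm is 0.4, 9 mm is 0.36.

>>> hand_motion(motion="15 -0.024 0 0.12 0\n15 -0.024 0 0.2 0\n15 -0.024 0 0.28 0\n15 -0.024 0 0.36 0\n15 -0.024 0 0.4 0\n15 -0.024 0 0.4 0")

```text
clock: 16.12
position: [541.7, 11.6, 107.9]
tool_rot: [180.0, 0.0, 82.0]
contact_force: [-2.5, -2.1, 1.5]
opening: 20.9
finger_force: 40.0
```

```bash
python3 g.py 541.7 12.2 150 82.4
```

```text
pos [541.7  11.6 107.9] [179.98   0.    82.  ] d [  0.6  -0.1 -42.1] turn -0.4 F [-2.5 -2.1  1.5] op 20.9 t 16.1167
```

Converted, 3 mm is 0.12, 2 mm is 0.08.

>>> hand_motion(motion="15 0 0 0.04 0\n15 0 0 0.08 0\n15 0 0 0.12 0\n15 0 0 0.12 0")

```text
clock: 16.45
position: [541.8, 11.4, 105.2]
tool_rot: [180.0, 0.0, 82.0]
contact_force: [-2.5, -3.3, 4.9]
opening: 20.9
finger_force: 40.0
```

>>> hand_motion(motion="15 0 0 0.04 0\n15 0 0 0.06 0\n15 0 0 0.06 0")

```text
clock: 16.7
position: [541.8, 11.2, 103.9]
tool_rot: [179.9, 0.0, 82.0]
contact_force: [-3.8, -4.5, 7.1]
opening: 20.9
finger_force: 40.0
```

```bash
python3 g.py 541.7 12.2 150 82.4
```

```text
pos [541.8  11.2 103.9] [1.7995e+02 4.0000e-02 8.2000e+01] d [  1.   -0.2 -46.1] turn -0.4 F [-3.8 -4.5  7.1] op 20.9 t 16.7
```

>>> hand_motion(motion="15 0 0 0.028 0\n15 0 0 0.06 0\n15 0 0 0.06 0", force=60)

```text
clock: 16.95
position: [541.8, 11.1, 103.3]
tool_rot: [179.9, 0.1, 82.0]
contact_force: [-6.0, -5.2, 16.6]
opening: 20.2
finger_force: 60.0
```

>>> hand_motion(motion="15 0 0 0.028 0\n15 0 0 0.048 0\n15 0 0 0.048 0")

```text
clock: 17.2
position: [541.8, 11.1, 103.2]
tool_rot: [179.9, 0.1, 82.0]
contact_force: [-10.8, -4.6, 26.0]
opening: 20.5
finger_force: 60.0
```

```bash
python3 g.py 541.7 12.2 150 82.4
```

```text
pos [541.8  11.1 103.2] [1.7985e+02 7.0000e-02 8.2010e+01] d [  1.   -0.2 -46.8] turn -0.39 F [-10.8  -4.6  26. ] op 20.5 t 17.2
```

Converted, -0.6 mm is -0.024, -0.3 mm is -0.012.

>>> hand_motion(motion="15 -0.012 -0.024 0 0\n15 -0.012 -0.024 0 0\n15 -0.012 -0.024 0 0\n15 -0.012 -0.024 0 0")

```text
clock: 17.53
position: [541.8, 11.1, 103.2]
tool_rot: [179.8, 0.0, 82.0]
contact_force: [-7.9, -3.4, 24.4]
opening: 20.6
finger_force: 60.0
```

```bash
python3 - <<'E'
from g import *
go(541.7,12.2,103)
t=robot.grab_frame("scene"); o=pickle.load(open("s8.pkl","rb"))
for f in(o,t):
    p=f["pixels"].astype(int); m=((p[:,:,0]>150)&(p[:,:,1]>50)&(p[:,:,1]<170)&(p[:,:,2]<90)).astype(np.uint8); print(blob(m,(295,205,340,250)))
c=cam(t)
for th in(.045,0.0):
    r=167.5; xh=-r*np.cos(th)+10*np.sin(th); z=88+r*np.sin(th)+10*np.cos(th); print(th,proj(c,[559.2+.132*xh,144+.991*xh,z]))
E
```

```text
pos [541.8  11.1 103.2] [1.7976e+02 4.0000e-02 8.2000e+01] d [ 1.1 -0.3  0.2] turn None F [-7.9 -3.4 24.4] op 20.6 t 17.5333
(array([318.25101215, 229.22672065]), array([308, 220,  22,  19, 247], dtype=int32))
(array([318.1375    , 231.10416667]), array([308, 222,  22,  19, 240], dtype=int32))
0.045 [318.90870285 228.14849173]
0.0 [318.71819564 230.21804552]
```

The tab dropped 1.9 px, against 2.07 px expected for a fully shut lid. The push holds at 24 N, so I'm handing in.

```bash
python3 -c "
from plant import robot
print(robot.job_done())"
```

```text
the job is handed in; nothing more can be done
None
```

I handed the job in at about 17.5 s: the ring is flat on the cells over the rod, the lid is fully shut by camera check, and the pin is in to its head, still gripped and pressed down with about 24 N.

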